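Lock the bayonet cap on the refill canister

TASK

Close the white refill canister with its black cap: lift the cap by the bar on top, find the neck's two slots with its lugs, push it in against the sprung seal and twist clockwise to the stop, so that it stays locked in its notches when let go. Press gently, as the neck cracks if forced, and leave the bottle, funnel and pump head where they are.

Things in the scene. Friction and masses are not known exactly. Their poses are not given: they have to be found in the camera images.
- cap: Black plastic cap, 120 g, standing loose and upright on the table. Origin: centre of its flat underside, z up. Plug: 40 mm wide at the underside, 48 mm from 6 to 23.5 mm height; head disc 68 mm wide from 23.5 to 30 mm. Half a turn about z makes no difference.
- grip (a point): Centre of the cap's grip bar, 46 mm above the cap's underside. The bar is 52 mm long (along the cap's x), 14 mm wide (y) and 32 mm tall, standing on the head disc (30 to 62 mm above the underside).
- lugs (a point): On the cap's axis at mid-height of its two lugs, 9 mm above the underside. They stick out along the cap's +x and -x, in line with the bar, to 32 mm from the axis; each is 12 mm wide and 6 mm tall.
- canister: White canister fixed to the table, 180 (x) by 150 (y) by 120 mm tall, small tap on its -x side. Origin: centre of its underside. On the middle of its top stands a grey neck, 82 mm in diameter, 32 mm tall, clamped on at an angle that is not reported; it does not turn. The neck cracks if cap and canister press on each other with more than 45 N (a brisk knock is enough: touch down at 10 mm/s).
- mouth (a point): Centre of the neck's upper rim; axes as the canister's. Bore 52 mm, with two opposite slots 40 degrees wide, out to 68 mm diameter (lugs have about 4 degrees of play each way). The line of the slots lies within 0.5 rad of the canister's x axis: look or feel for it. Lugs blocked on the rim: cap's underside 6 mm below this point; over the slots it drops to the sprung seal at 12 mm.
- ledge (a point): On the neck's axis, 8 mm below the rim: underside of the ledge beside the slots. Lugs turn under it once the cap's underside is 20 to 23.5 mm below the rim (at 23.5 the head meets the rim). Clockwise from above they pass 20 degrees of ledge, then lie under the notch and meet a stop. Anticlockwise is blocked.
- notch (a point): On the neck's axis, 5 mm below the rim: roof of the two locking notches, 3 mm above the ledge's underside. Lugs fit the notches at about 56 to 68 degrees of clockwise turn from the middle of the slots; the stop is there too. Let go there, the seal lifts the lugs into the notches; cap's underside then 17 mm below the rim.
- seal (a joint): How far the sprung rubber seal in the neck is pressed down, m: 0 free, about 0.005 with the cap locked in its notches, 0.008 or more when the lugs can turn under the ledge, 0.0115 with the head on the rim. The spring gives 5 N at first and 0.3 N more per mm.
- bottle: Bystander: empty white bottle, 68 mm diameter, 155 mm tall, origin at the centre of its underside.
- funnel: Bystander: green funnel standing mouth down, 110 mm diameter, 85 mm tall, origin at the centre of its mouth on the table.
- pump_head: Bystander: white pump head, 40 mm diameter, 56 mm tall, nozzle towards its -x, origin at the centre of its underside.
Things that resemble listed ones, but are neither listed nor needed, are in the scene too. What is meant by the cap is not green or yellow, and is the larger of those in its own colour.

How it is judged:
On the way, in this order (a step that is already met when the one before it is completed fails the run):
1. the cap is lifted off the table, more than 50 mm up (height (world z) of cap above 0.05 m), for 0.1 s.
2. the cap is pushed into the neck until the seal is down by 7 mm or more (value of joint seal above 0.007 m and horizontal distance between cap and mouth below 0.005 m and z of cap in the frame of mouth below -0.0175 m), for 0.1 s.
At the end, for the whole second after the job is handed in: The cap is at rest and let go, upright within 0.08 rad and centred in the neck within 5 mm, its underside more than 14.5 mm below the rim, held by its lugs in the locking notches with the seal pressed 3.3 to 6.7 mm (value of joint seal between 0.0033 and 0.0067 m and horizontal distance between cap and mouth below 0.005 m and z of cap in the frame of mouth below -0.0145 m and angle between cap's own z axis and vertical below 0.08 rad and linear speed of cap below 0.02 m/s); the robot touches nothing.
It fails at once if the cap is forced: more than 45 N between cap and canister (contact force between cap and canister above 45 N).
It fails at once if the bottle is moved by more than 30 mm (distance of bottle from where it was at the start of the episode above 0.03 m).
It fails at once if the funnel is moved by more than 30 mm (distance of funnel from where it was at the start of the episode above 0.03 m).
It fails at once if the pump head is moved by more than 30 mm (distance of pump_head from where it was at the start of the episode above 0.03 m).
It also fails if it takes over 72 s, if anything falls off the work surface, if the arm or the gripper's body presses on something with over 40 N, if the wrist force passes 120 N, or if a joint passes its speed limit or range.

ROBOT

A 6-joint arm with a two-finger parallel gripper is mounted at the origin on the work surface. World frame = base frame: x ahead of the robot, y to its left, z up, the work surface at z = 0. Lengths are in m, angles in rad, forces in N, time in s.
With the tool pointing down it reaches from about 0.325 to 0.75 m from the base axis. Payload 7.6 kg.
Tool frame: the origin (TCP) lies midway between the tips of the shut fingers; the grasp point (between the pads) lies 19 mm behind it; x points along the fingers, y is the direction in which the jaws open and shut, and the axes are right-handed (so a half turn about x gives the same grasp; the last joint's range is limited). The gripper opens to 85 mm and grips with 20 to 120 N. Pads are 22 mm wide; open, the fingers measure 114 mm over their backs; the gripper's body (76 mm by 85 mm) begins 54 mm behind the grasp point. The pads swing forward as they close: fully open they stand 13 mm farther back than shut.
Start: joints at [1.214, 0.052, 1.401, -0, 1.689, -0.07], TCP at [0.148, 0.504, 0.231] pointing down, gripper open.
Joint ranges: [-2.9, 2.9], [-0.91, 2.17], [0.12, 2.37], [-1.06, 4.2], [0.26, 2.73], [-2.93, 2.93]. Speed limits (rad/s): [2.57, 2.57, 3.01, 3.14, 3.14, 3.14].

INTERFACE

Orientations are given as a rotation vector (axis times angle).
In Python, from plant import ctrl gives the robot as it stands. The module is installed in compiled form; this text tells all that it offers.
- The arm moves only by the tool step_arm, never from a script. Its argument "moves" is a list of rows, each a list of 7 numbers: the shift along the tool's x, y, z in cm, then the turn, a rotation vector about the tool's x, y, z in degrees, then the closure, from -1 (fully open) to 1 (shut). A call has 1 to 20 rows; each row shifts and turns the commanded pose from where the row before left it, along the tool's axes as they then stand; what a row does not reach is not made up. A row lasts 1/8 s, in which the tool goes at most 62.5 mm and 10.7 degrees, less where a joint would pass 70% of its speed; a pose out of reach is approached as far as the arm can. A call is refused whole if a number of a shift passes 6.25 or a number of a turn 10.7, either way. A call with a gripper value outside its range is refused whole. The fingers move at their own pace and stop on an object; "newtons" is the grip in N (left out, the last holds). Time passes only in rows, so rows that do not move let the fingers close. It gives the time, the measured TCP pose, the force and the opening at its end, in the units of the state.
- ctrl.get_obs(): the state, without advancing time (a new reading comes with each control period).
- ctrl.read_camera(name): name is "scene" or "side" or "wrist"; returns a dict with "pixels" (480x640x3 uint8, blue, green, red), "fx", "fy", "cx", "cy" (pixels), "distortion" ([k1, k2, p1, p2, k3] as OpenCV has them; the pictures are not rectified), "camera_from_world" (4x4, takes a point from world to camera coordinates); the wrist camera has in their place "mount" (4x4, takes a point from camera to tool coordinates, whose origin is the TCP and whose axes are the tool frame's). Camera axes: x right, y up, looking along -z (the intrinsics and any distortion apply to the point x, -y, -z); pixel columns grow to the right and rows downward; lengths in m; the calibration is good to about 2 mm. A picture is of the moment at which its call begins: read the wrist's pose just before it. There is no depth.
- ctrl.hand_in(): hands the job in, once; it reports no verdict.
Trained networks look in the newest picture that a camera, given by its name, has taken for a name from the list of things; names that differ only in an ending like _2 or _b are one class to them, and where a whole thing is asked for, a point or a joint stands for the part that bears it (a point fixed in the world has none). Each returns a list of dicts, best first, with "score" (0 to 1); they miss things now and then, are a little off and sometimes report something else, mostly with a low value. They report only what shows in the picture. A call takes as long as a camera call. They do not tell look-alikes from the thing itself.
- ctrl.spot_in(camera, query): "point" ([x, y, z] in m, in world coordinates, good to about 4 mm: the middle of the surface that is visible of it).
The state is a dict: "t": time; "joints": joint angles; "joint_vel": joint speeds; "joint_torque": joint torques, N m; "eef_pos": TCP position; "tool_rot": TCP orientation; "wrist_force": force on the tool from outside, world axes, zero at the start; "torque": the same for the moment, N m; "finger_gap": finger opening in m.
Only numpy, scipy, OpenCV 4.12 (cv2) and the standard library are available. Lean on these libraries where they do the work, as an engineer would, in place of code of your own. Each camera call takes 0.05 s, during which the arm holds its last target.

## Working session

There is one attempt and no reset: what is moved stays moved. The work goes in short steps, Python scripts to look and compute and a tool call to move; the robot and the scene stay as the last step left them, time stands still between calls to the robot, and variables do not carry over. Pictures are saved under pics/ and viewed, and the job is handed in when it is done.

Besides the shell and the picture viewer there is one more tool, called after "Request:" as a command line: name --pt "numbers of a row" for each row, then --argument value for the rest. step_arm: Moves the arm, as the interface text tells. Its arguments: {"type":"object","properties":{"moves":{"type":"array"},"newtons":{"type":"number"}},"required":["moves"]}

```bash
mkdir -p pics
cat > h.py <<'E'
import numpy as np, cv2
from scipy.spatial.transform import Rotation as R
from plant import ctrl
def cam(name):
    o=ctrl.get_obs(); c=ctrl.read_camera(name)
    K=np.array([[c['fx'],0,c['cx']],[0,c['fy'],c['cy']],[0,0,1.]]); D=np.array(c['distortion'],float)
    if name=='wrist':
        T=np.eye(4);T[:3,:3]=R.from_rotvec(o['tool_rot']).as_matrix();T[:3,3]=o['eef_pos']
        W=np.linalg.inv(T@np.array(c['mount']))
    else: W=np.array(c['camera_from_world'])
    return dict(img=np.array(c['pixels']),K=K,D=D,W=W,o=o)
F=np.diag([1,-1,-1.])
def proj(c,P):
    P=np.atleast_2d(P); q=(P@c['W'][:3,:3].T+c['W'][:3,3])@F
    return cv2.projectPoints(q.reshape(-1,1,3),np.zeros(3),np.zeros(3),c['K'],c['D'])[0][:,0]
def back(c,uv,z):
    n=cv2.undistortPoints(np.array(uv,float).reshape(-1,1,2),c['K'],c['D'])[:,0]
    d=np.c_[n,np.ones(len(n))]@F@c['W'][:3,:3]
    o=-c['W'][:3,:3].T@c['W'][:3,3]
    return o+d*((z-o[2])/d[:,2:3])
E
python3 - <<'E'
from h import *
for n in ['scene','side','wrist']:
    c=cam(n); cv2.imwrite(f'pics/{n}0.png',c['img'])
    print(n,c['K'][0,0],c['D'])
    for q in ['cap','canister','bottle','funnel','pump_head','seal']:
        try:
            for r in ctrl.spot_in(n,q): print(q,round(r['score'],2),np.round(r['point'],3),proj(c,r['point']).round())
        except Exception as e: print(q,e)
o=ctrl.get_obs();print(o)
E
```

```text
scene 579.5521718616515 [0.05602952 0.         0.         0.         0.        ]
cap 0.91 [ 0.405 -0.246  0.035] [[303. 206.]]
cap 0.81 [ 0.521 -0.19   0.03 ] [[288. 231.]]
cap 0.67 [ 0.427 -0.094  0.021] [[334. 234.]]
cap 0.58 [0.578 0.184 0.114] [[376. 278.]]
cap 0.56 [ 0.525 -0.082  0.02 ] [[313. 251.]]
canister 0.72 [0.578 0.183 0.116] [[375. 277.]]
bottle 0.87 [ 0.728 -0.166  0.094] [[234. 249.]]
bottle 0.58 [0.684 0.39  0.022] [[414. 377.]]
funnel 0.62 [ 0.485 -0.361  0.025] [[259. 205.]]
seal 0.39 [ 0.484 -0.363  0.024] [[258. 205.]]
side 495.0774463550883 [0.03025578 0.         0.         0.         0.        ]
cap 0.84 [ 0.419 -0.117  0.021] [[284. 302.]]
cap 0.75 [ 0.507 -0.21   0.025] [[330. 317.]]
cap 0.68 [ 0.515 -0.091  0.019] [[317. 288.]]
cap 0.62 [ 0.395 -0.269  0.03 ] [[291. 345.]]
canister 0.61 [0.526 0.08  0.106] [[300. 225.]]
bottle 0.88 [ 0.703 -0.206  0.09 ] [[407. 276.]]
funnel 0.64 [ 0.462 -0.398  0.023] [[342. 383.]]
wrist 364.8402766636862 [-0.07458064  0.          0.          0.          0.        ]
canister 0.68 [0.426 0.165 0.017] [[138. 469.]]
{'t': 1.05, 'joints': array([ 1.21368839e+00,  5.22261278e-02,  1.40071130e+00,  3.35167826e-07,
        1.68859673e+00, -7.02995986e-02]), 'joint_vel': array([-7.69309378e-04, -2.55473438e-05, -2.74085592e-04, -1.56929258e-03,
        2.39227187e-04, -2.85231252e-04]), 'joint_torque': array([-1.22600046e-03, -3.81571269e+01, -3.60286546e+01, -1.59420756e-04,
        8.53635938e-04, -1.25753112e-05]), 'eef_pos': array([0.14850236, 0.50357772, 0.23130394]), 'tool_rot': array([ 0.22516391,  1.55903564, -0.22507376]), 'wrist_force': array([0.09034534, 1.21784493, 0.02532761]), 'torque': array([-0.00280393, -0.00513201,  0.0142399 ]), 'finger_gap': 0.08565181114098945}
```

View pics/scene0.png

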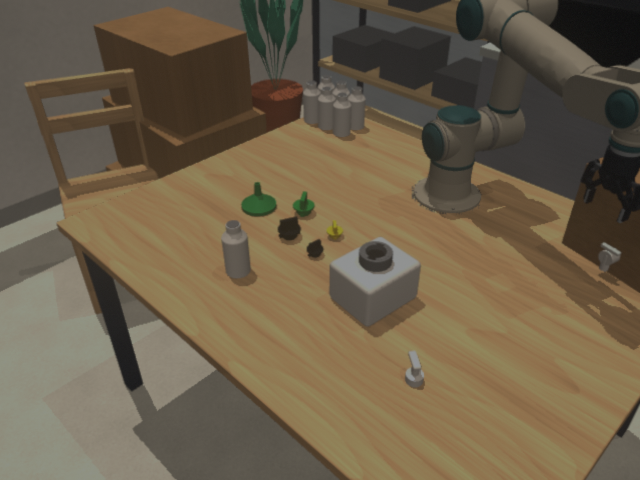

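View pics/side0.png

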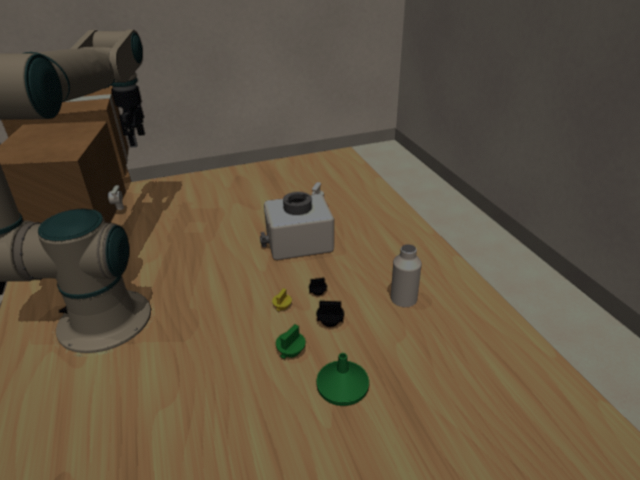

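View pics/wrist0.png

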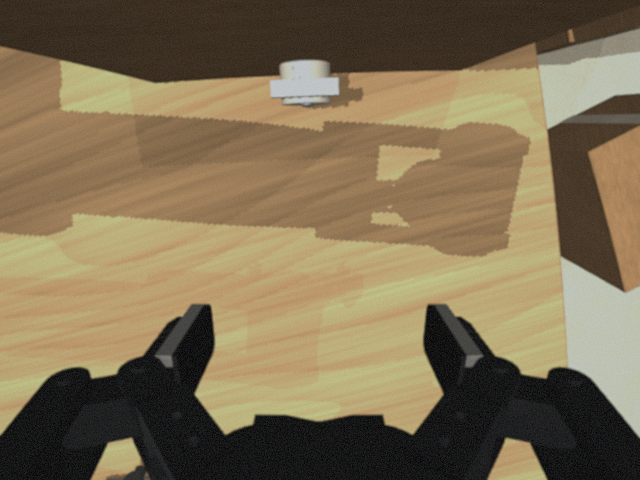

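Run:
```python
from h import *
for n in ['scene','side']:
    c=cam(n); 
    print(n,proj(c,[[0,0,0],c['o']['eef_pos'],[.5,-.2,.03]]).round(1))
    im=c['img']
    p=(289,228) if n=='scene' else (330,312)
    cr=im[p[1]-40:p[1]+40,p[0]-50:p[0]+50]; cv2.imwrite(f'pics/{n}cap.png',cv2.resize(cr,None,fx=6,fy=6,interpolation=2)+30)
    p=(375,265) if n=='scene' else (298,215)
    cr=im[p[1]-40:p[1]+40,p[0]-50:p[0]+50]; cv2.imwrite(f'pics/{n}neck.png',cv2.resize(cr,None,fx=6,fy=6,interpolation=2)+30)
    Z=np.eye(4);print('campos',-c['W'][:3,:3].T@c['W'][:3,3])
```

```text
scene [[446.3 195.1]
 [601.7 217. ]
 [290.7 226.9]]
campos [1.41080141 0.82830434 1.01713972]
side [[104.7 319.5]
 [138.2 144.2]
 [325.9 313.2]]
campos [ 0.21573043 -1.02189809  0.82757724]
```

View pics/scenecap.png

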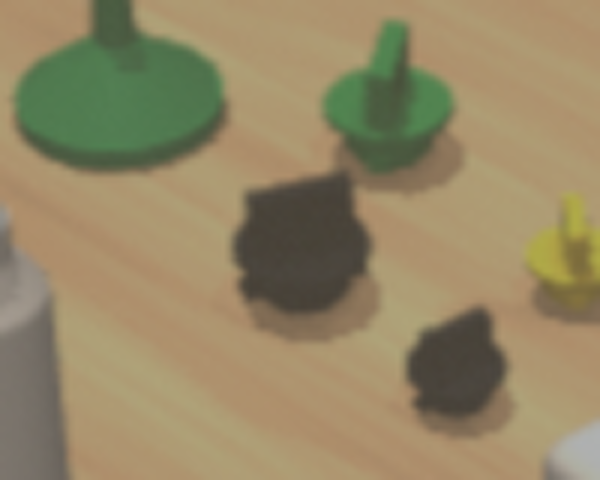

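View pics/sidecap.png

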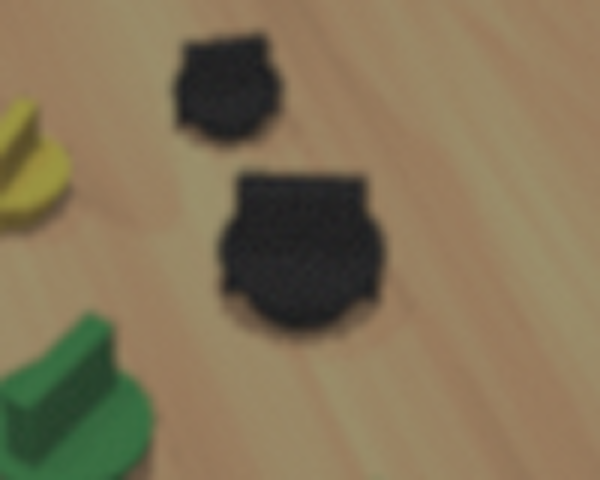

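View pics/sceneneck.png

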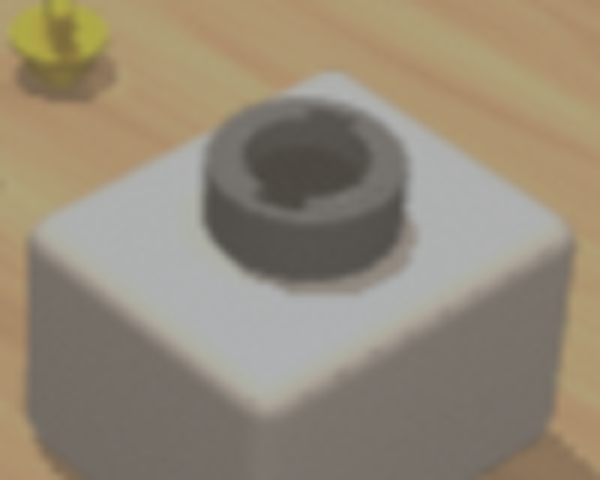

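Run:
```python
from h import *
c=cam('wrist');o=c['o'];print(R.from_rotvec(o['tool_rot']).as_matrix().round(3));print(np.array(ctrl.read_camera('wrist')['mount']).round(3))
s=cam('scene');d=cam('side')
print('neck',back(s,[[376,252]],.152)); print('side neck',back(d,[[297.5,201]],.152))
print('cap', back(s,[[289,229]],.03),back(d,[[330,315]],.03))
print('capbase',back(s,[[289,238]],.0),back(d,[[330,325]],.0))
cr=d['img'][175:255,248:348];cv2.imwrite('pics/sn2.png',cv2.resize(cr,None,fx=6,fy=6,interpolation=2)+30)
```

```text
[[ 0.     0.283  0.959]
 [ 0.     0.959 -0.283]
 [-1.     0.     0.   ]]
[[-0.001  0.297 -0.955 -0.142]
 [ 1.     0.001 -0.001 -0.001]
 [ 0.001 -0.955 -0.297 -0.076]
 [ 0.     0.     0.     1.   ]]
neck [[0.5393778  0.14981061 0.152     ]]
side neck [[0.53667432 0.12799981 0.152     ]]
cap [[ 0.51044879 -0.19595007  0.03      ]] [[ 0.50688726 -0.20902351  0.03      ]]
capbase [[ 0.5135849  -0.19421281  0.        ]] [[ 0.50589496 -0.21087918  0.        ]]
```

View pics/sn2.png

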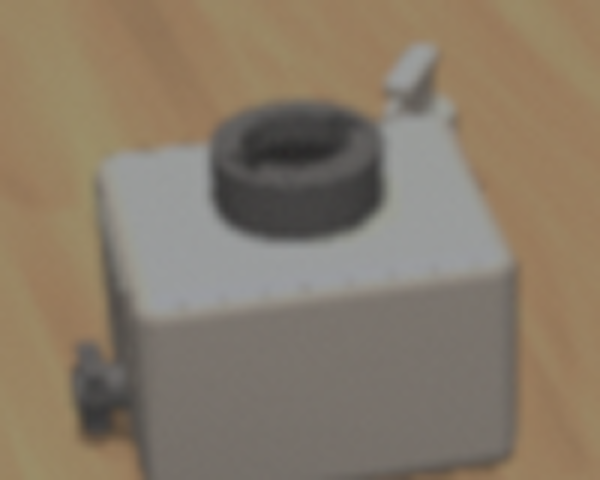

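Candidates in the scene picture: large black (289,228), small black (315,249), green one (303,206), yellow one (335,232). By the description the large black one at (289,228) is the cap. I checked that against the crop. I'll look at the neck from above first.

Request:
step_arm --pt "-0.5 -2.4 4.76 0 0 0 -1" --pt "-0.5 -2.4 4.76 0 0 0 -1" --pt "-0.5 -2.4 4.76 0 0 0 -1" --pt "-0.5 -2.4 4.76 0 0 0 -1" --pt "-0.5 -2.4 4.76 0 0 0 -1" --pt "-0.5 -2.4 4.76 0 0 0 -1" --pt "-0.5 -2.4 4.76 0 0 0 -1" --pt "-0.5 -2.4 4.76 0 0 0 -1" --pt "-0.5 -2.4 4.76 0 0 0 -1" --pt "-0.5 -2.4 4.76 0 0 0 -1" --pt "0 0 0 -8.2 0 0 -1" --pt "0 0 0 -8.2 0 0 -1" --pt "0 0 0 0 0 0 -1" --pt "0 0 0 0 0 0 -1"

```text
t: 3.1
eef_pos: [0.5371, 0.1388, 0.2814]
tool_rot: [0.002, 1.571, -0.002]
wrist_force: [0.2, -0.4, 0.5]
finger_gap: 0.0854
```

Run:
```python
from h import *
c=cam('wrist');cv2.imwrite('pics/w1.png',c['img']);np.save('w1.npy',c,allow_pickle=True)
print(c['o'])
print(proj(c,[[.537,.14,.152]]))
for q in ['canister','cap','seal']:
    for r in ctrl.spot_in('wrist',q): print(q,round(r['score'],2),np.round(r['point'],3),proj(c,r['point']).round())
```

```text
{'t': 3.1, 'joints': array([ 1.86369069e-01,  1.30738249e-01,  1.21846054e+00,  7.28203742e-05,
        1.79230136e+00, -1.38134586e+00]), 'joint_vel': array([ 0.00031189, -0.00175729,  0.00127147, -0.00119998,  0.00048186,
       -0.01001357]), 'joint_torque': array([-1.11790958e-01, -4.13913488e+01, -3.61797202e+01, -4.54017529e-03,
       -2.12279883e-03, -1.81374745e-02]), 'eef_pos': array([0.53708054, 0.13884092, 0.2813515 ]), 'tool_rot': array([ 0.00247591,  1.57071738, -0.00233915]), 'wrist_force': array([ 0.19767696, -0.36884589,  0.52616693]), 'torque': array([-0.00375959,  0.0228566 ,  0.05184864]), 'finger_gap': 0.08542743291500109}
[[320.24697042 229.42749275]]
canister 0.7 [0.523 0.151 0.12 ] [[333. 203.]]
canister 0.47 [0.536 0.148 0.142] [[330. 225.]]
cap 0.96 [ 0.52  -0.081  0.018] [[126. 184.]]
cap 0.74 [ 0.508 -0.186  0.032] [[ 30. 178.]]
cap 0.72 [ 0.42  -0.103  0.021] [[92. 92.]]
seal 0.94 [0.538 0.15  0.139] [[332. 226.]]
```

View pics/w1.png

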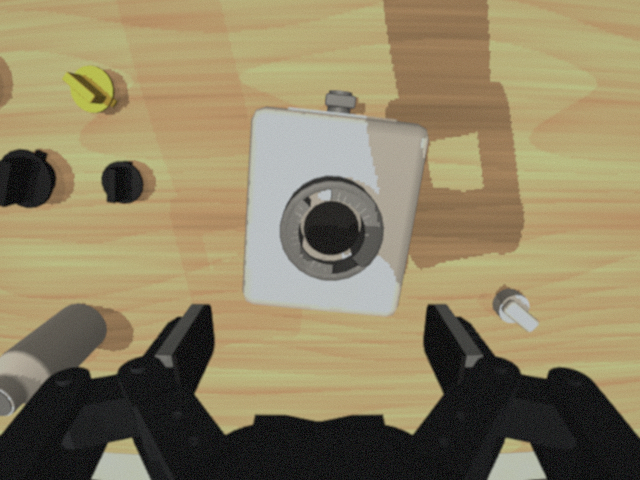

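```bash
cat >> h.py <<'E'
def ortho(c,cx,cy,z,half=.06,ppm=5000):
    n=int(2*half*ppm); a=(np.arange(n)+.5)/ppm-half
    # image right = +x world, up = +y
    X,Y=np.meshgrid(cx+a,cy-a); m=proj(c,np.c_[X.ravel(),Y.ravel(),np.full(X.size,z)]).astype(np.float32).reshape(n,n,2)
    return cv2.remap(c['img'],m[...,0],m[...,1],cv2.INTER_CUBIC)
E
python3 - <<'E'
from h import *
c=np.load('w1.npy',allow_pickle=True).item()
im=ortho(c,.537,.148,.152,.05,6000); cv2.imwrite('pics/o1.png',cv2.convertScaleAbs(im,alpha=1.5,beta=20))
E
```

```text
(no output)
```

View pics/o1.png

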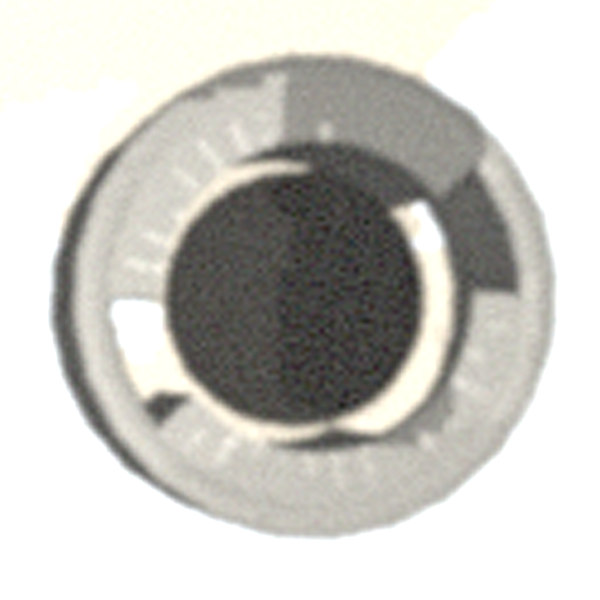

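Run:
```python
from h import *
c=np.load('w1.npy',allow_pickle=True).item()
g=cv2.cvtColor(c['img'],cv2.COLOR_BGR2GRAY)
def model(x,y,a,z=.152):
    cu=[]
    t=np.linspace(0,2*np.pi,181)
    cu.append(np.c_[x+.041*np.cos(t),y+.041*np.sin(t),0*t+z])
    d=np.radians(20)
    pts=[]
    for k in (0,np.pi):
        s=np.linspace(-d,d,20)+k+a
        pts.append(np.c_[x+.034*np.cos(s),y+.034*np.sin(s),0*s+z])
        s=np.linspace(d,np.pi-d,60)+k+a
        pts.append(np.c_[x+.026*np.cos(s),y+.026*np.sin(s),0*s+z])
    P=np.vstack(pts); cu.append(np.vstack([P,P[:1]]))
    return cu
x,y,a=.539,.1487,np.radians(18.7)
x0,y0,S=270,165,4.8
im=cv2.resize(c['img'][y0:y0+125,x0:x0+125],None,fx=S,fy=S,interpolation=2)
im=cv2.convertScaleAbs(im,alpha=1.3,beta=10)
for cu in model(x,y,a):
    p=((proj(c,cu)-[x0,y0]+.5)*S).astype(int)
    cv2.polylines(im,[p],False,(0,0,255),1)
cv2.imwrite('pics/ov1.png',im)
```

```text
(no output)
```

View pics/ov1.png

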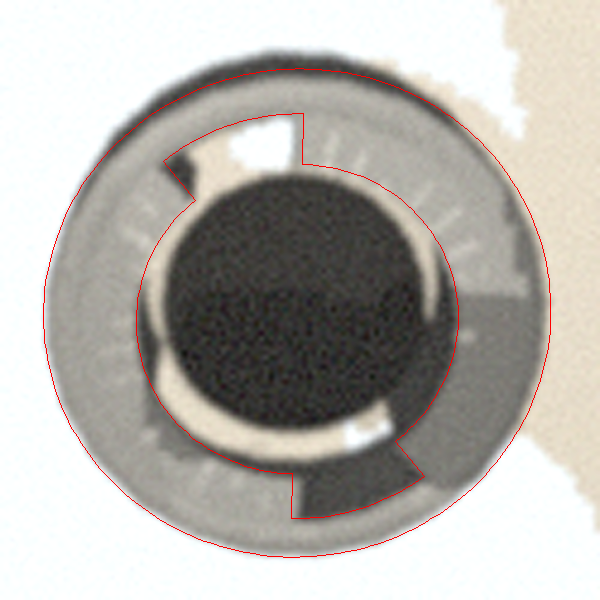

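Request:
step_arm --pt "0 -5.6 -0.5 0 0 0 -1" --pt "0 -5.6 -0.5 0 0 0 -1" --pt "0 -5.6 -0.5 0 0 0 -1" --pt "2 -5.6 -0.5 0 0 0 -1" --pt "3.5 -5.6 -0.5 0 0 0 -1" --pt "4 -5.5 -0.5 0 0 0 -1" --pt "0 0 0 0 0 0 -1" --pt "0 0 0 0 0 0 -1"

```text
t: 4.3
eef_pos: [0.508, -0.1882, 0.1923]
tool_rot: [0.001, 1.57, -0.001]
wrist_force: [-0.8, 0.9, 0.7]
finger_gap: 0.0852
```

Run:
```python
from h import *
c=cam('wrist');np.save('w2.npy',c,allow_pickle=True)
cv2.imwrite('pics/w2.png',cv2.convertScaleAbs(c['img'],alpha=1.6,beta=30))
print(c['o']['t'],c['o']['eef_pos'],c['o']['tool_rot'])
for q in ['cap','grip']:
    for r in ctrl.spot_in('wrist',q): print(q,round(r['score'],2),np.round(r['point'],3),proj(c,r['point']).round())
```

```text
4.3 [ 0.50800601 -0.18821559  0.19233608] [ 8.90163531e-04  1.56978481e+00 -7.31601812e-04]
cap 0.82 [ 0.42  -0.111  0.022] [[413. 113.]]
cap 0.79 [ 0.508 -0.196  0.028] [[309. 218.]]
cap 0.78 [ 0.515 -0.088  0.017] [[429. 223.]]
grip 0.92 [ 0.393 -0.255  0.03 ] [[233.  77.]]
grip 0.88 [ 0.421 -0.108  0.026] [[417. 113.]]
grip 0.73 [ 0.507 -0.197  0.026] [[308. 217.]]
grip 0.63 [ 0.518 -0.09   0.028] [[431. 229.]]
```

View pics/w2.png

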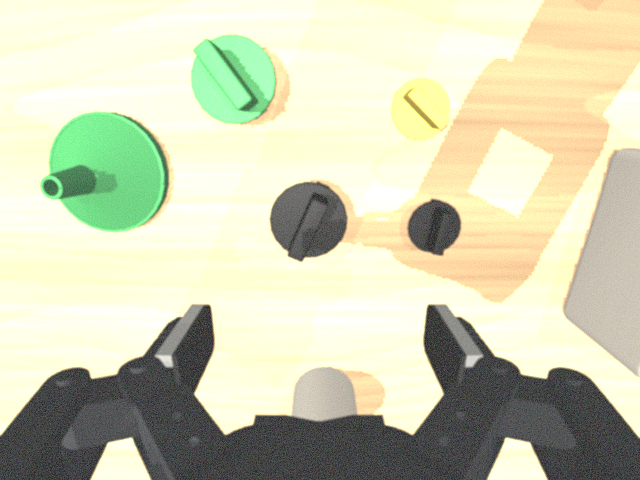

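```bash
cat > capov.py <<'E'
from h import *
import sys
c=np.load('w2.npy',allow_pickle=True).item()
x,y,a=float(sys.argv[1]),float(sys.argv[2]),np.radians(float(sys.argv[3]))
x0,y0,S=255,165,5
im=cv2.convertScaleAbs(cv2.resize(c['img'][y0:y0+110,x0:x0+110],None,fx=S,fy=S,interpolation=2),alpha=3.5,beta=20)
t=np.linspace(0,2*np.pi,121)
L=[np.c_[x+.034*np.cos(t),y+.034*np.sin(t),0*t+.03]]
q=np.array([[1,1],[1,-1],[-1,-1],[-1,1],[1,1]])*[.026,.007]
Rm=np.array([[np.cos(a),-np.sin(a)],[np.sin(a),np.cos(a)]])
for z in(.062,.03): L.append(np.c_[q@Rm.T+[x,y],np.full(5,z)])
for i,l in enumerate(L): cv2.polylines(im,[((proj(c,l)-[x0,y0]+.5)*S).astype(int)],False,[(0,0,255),(0,255,0),(255,0,0)][i],1)
cv2.imwrite(sys.argv[4],im)
print(back(c,[[308,219]],.03), back(c,[[315,195],[297,257]],.062))
E
python3 capov.py .508 -.196 -16 pics/co1.png
```

```text
[[ 0.50801491 -0.19739723  0.03      ]] [[ 0.48131313 -0.19099266  0.062     ]
 [ 0.53104226 -0.2055417   0.062     ]]
```

View pics/co1.png

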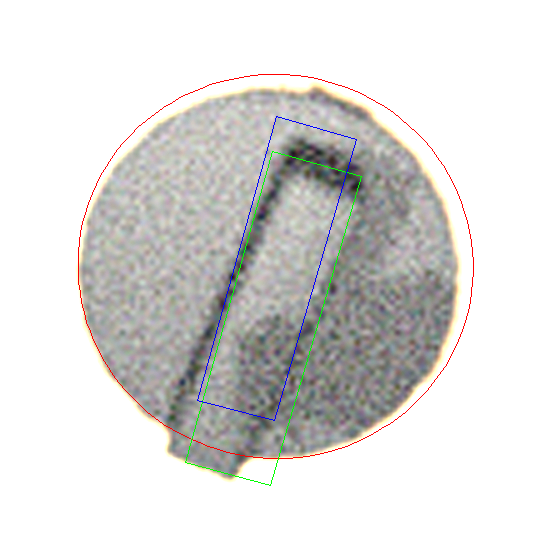

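```bash
python3 capov.py .509 -.1972 -20.5 pics/co2.png
```

```text
[[ 0.50801491 -0.19739723  0.03      ]] [[ 0.48131313 -0.19099266  0.062     ]
 [ 0.53104226 -0.2055417   0.062     ]]
```

View pics/co2.png

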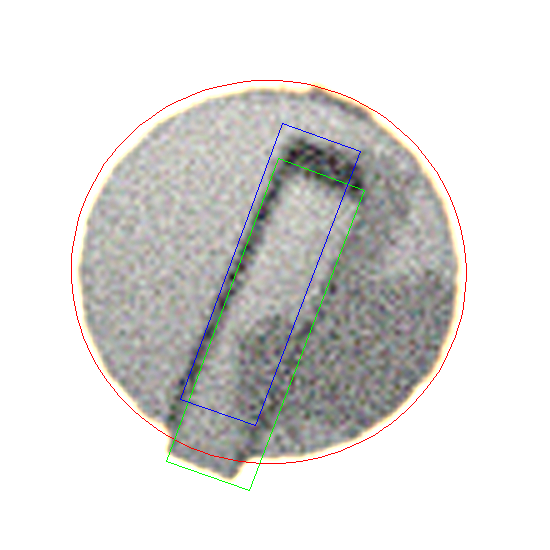

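Request:
step_arm --pt "0 -0.9 0.1 0 0 0 -1" --pt "0 0 0 10.2 0 0 -1" --pt "0 0 0 10.2 0 0 -1" --pt "0 0 0 0 0 0 -1" --pt "0 0 0 0 0 0 -1" --pt "0 0 0 0 0 0 -1"

```text
t: 5.2
eef_pos: [0.5087, -0.1975, 0.1917]
tool_rot: [0.278, 1.553, -0.278]
wrist_force: [-0.0, -0.2, -0.0]
finger_gap: 0.0853
```

```bash
python3 - <<'E'
from h import *
c=cam('wrist');np.save('w2.npy',c,allow_pickle=True)
print(c['o']['t'],c['o']['eef_pos'],R.from_rotvec(c['o']['tool_rot']).as_matrix().round(4))
print(proj(c,[.509,-.1972,.03]))
cv2.imwrite('pics/w3.png',c['img'])
E
python3 capov.py .509 -.1972 -20.5 pics/co3.png
```

```text
5.2 [ 0.50873982 -0.19750984  0.19166133] [[ 1.000e-04  3.472e-01  9.378e-01]
 [ 0.000e+00  9.378e-01 -3.472e-01]
 [-1.000e+00  1.000e-04  1.000e-04]]
[[319.3143221  219.41785169]]
[[ 0.50527178 -0.20616848  0.03      ]] [[ 0.48252273 -0.19096262  0.062     ]
 [ 0.52401567 -0.22174226  0.062     ]]
```

View pics/co3.png

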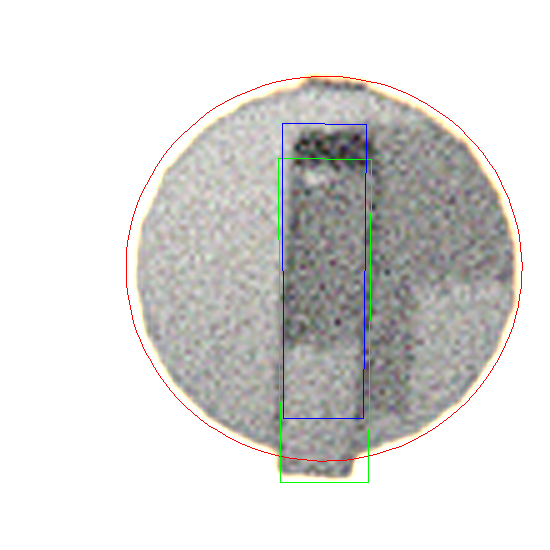

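```bash
python3 capov.py .5085 -.197 -23.3 pics/co4.png
```

```text
[[ 0.50527178 -0.20616848  0.03      ]] [[ 0.48252273 -0.19096262  0.062     ]
 [ 0.52401567 -0.22174226  0.062     ]]
```

View pics/co4.png

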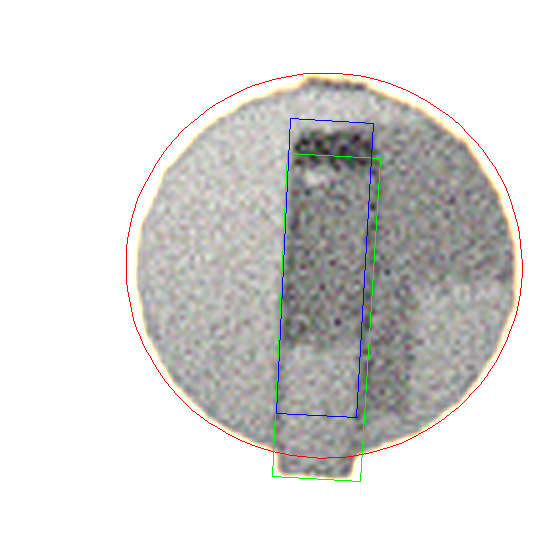

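Request:
step_arm --pt "2 0 0 2.7 0 0 -1" --pt "4 0 0 0 0 0 -1" --pt "4 0 0 0 0 0 -1" --pt "3 0 0 0 0 0 -1" --pt "1.5 0 0 0 0 0 -1" --pt "0.9 0 0 0 0 0 -1" --pt "0 0 0 0 0 0 -1" --pt "0 0 0 0 0 0 -1" --pt "0 0 0 0 0 0 0" --pt "0 0 0 0 0 0 0.5" --pt "0 0 0 0 0 0 1" --pt "0 0 0 0 0 0 1" --pt "0 0 0 0 0 0 1" --pt "0 0 0 0 0 0 1" --newtons 60

```text
t: 7.0
eef_pos: [0.5087, -0.1975, 0.0376]
tool_rot: [0.317, 1.547, -0.317]
wrist_force: [0.2, 0.3, 0.8]
finger_gap: 0.0128
```

Run:
```python
from h import *
c=cam('wrist');np.save('w3.npy',c,allow_pickle=True)
print(c['o']); cv2.imwrite('pics/w4.png',cv2.convertScaleAbs(c['img'],alpha=2,beta=20))
```

```text
{'t': 7.0, 'joints': array([-4.38022302e-01,  2.62990720e-01,  1.56547809e+00,  1.04280473e-04,
        1.31309924e+00, -1.60515546e+00]), 'joint_vel': array([ 2.50219560e-04,  9.48777734e-05, -1.57950118e-04, -1.53497322e-03,
       -5.39428939e-04,  5.63732054e-04]), 'joint_torque': array([-1.26019805e-01, -4.24757659e+01, -3.20833468e+01, -3.30606359e-02,
       -8.53027194e-02, -3.11238357e-03]), 'eef_pos': array([ 0.50869382, -0.19747724,  0.03763526]), 'tool_rot': array([ 0.31673813,  1.54745319, -0.31659237]), 'wrist_force': array([0.24380363, 0.34808587, 0.83764608]), 'torque': array([ 0.07520229,  0.03883075, -0.03927479]), 'finger_gap': 0.01284056005100716}
```

View pics/w4.png

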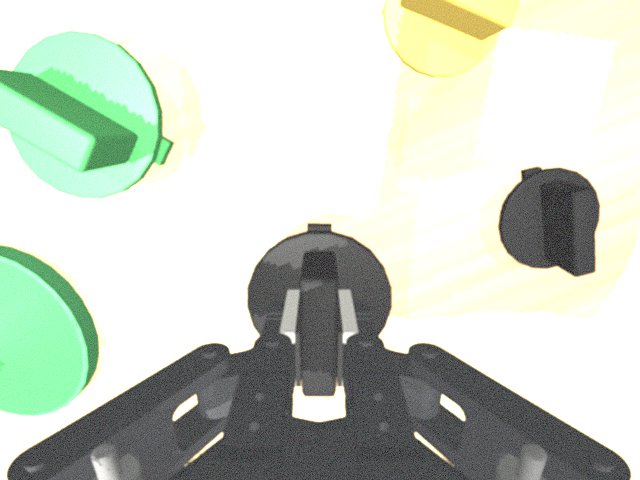

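Run:
```python
from h import *
c=np.load('w3.npy',allow_pickle=True).item();o=c['o'];T=R.from_rotvec(o['tool_rot']).as_matrix()
zt=T[:,2];yt=T[:,1];p=o['eef_pos'].copy();p[2]=.03
print(proj(c,[p-.034*zt,p-.034*yt,p+.034*yt]), proj(c,[p-.033*zt]))
b=p.copy();b[2]=.062;print(proj(c,[b-.026*zt,b+.026*zt,b-.026*zt-.007*yt,b-.026*zt+.007*yt])); 
l=p.copy();l[2]=.012;print('lug',proj(c,[l-.032*zt,l-.032*zt-.006*yt,l-.032*zt+.006*yt]))
im=c['img'][205:405,220:420];cv2.imwrite('pics/w4c.png',cv2.convertScaleAbs(cv2.resize(im,None,fx=3,fy=3,interpolation=2),alpha=2.5,beta=20))
```

```text
[[319.61681463 229.84164918]
 [245.20548133 301.626999  ]
 [393.98829862 301.41379048]] [[319.61696487 232.09230755]]
[[319.98885091 276.67718376]
 [319.93644875 397.07405239]
 [299.98980413 276.69621421]
 [339.98424706 276.64151241]]
lug [[319.46318846 223.6205375 ]
 [306.85186482 223.63681393]
 [332.07331937 223.60711808]]
```

View pics/w4c.png

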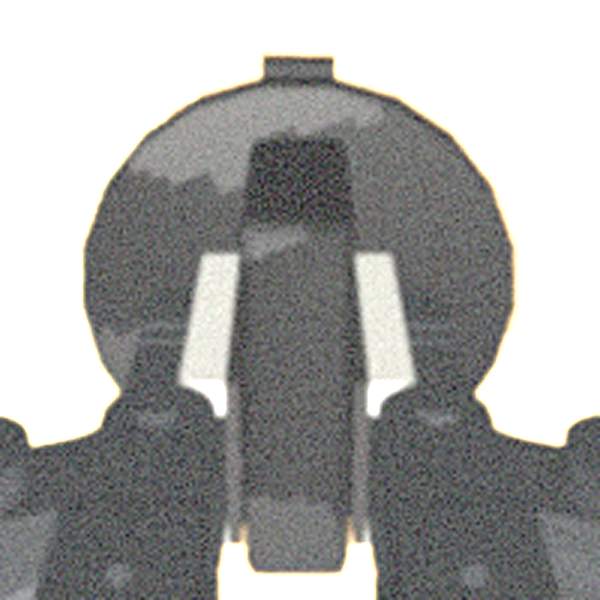

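Request:
step_arm --pt "-1 0 0 0 0 0 1" --pt "-3 0 0 0 0 0 1" --pt "-4 0 0 0 0 0 1" --pt "-4 0 0 0 0 0 1" --pt "-4 0 0 0 0 0 1" --pt "-4 0 0 0 0 0 1" --pt "0 4.71 -1.55 0 0 0 1" --pt "0 4.71 -1.55 0 0 0 1" --pt "0 4.71 -1.55 0 0 0 1" --pt "0 4.71 -1.55 0 0 0 1" --pt "0 4.71 -1.55 0 0 0 1" --pt "0 4.71 -1.55 0 0 0 1" --pt "0 4.71 -1.55 0 0 0 1" --pt "0 0 0 -10.5 0 0 1" --pt "0 0 0 -10.5 0 0 1" --pt "0 0 0 -10.5 0 0 1" --pt "0 0 0 -10.5 0 0 1" --pt "0 0 0 0 0 0 1" --pt "0 0 0 0 0 0 1"

```text
t: 9.43
eef_pos: [0.5384, 0.1482, 0.2378]
tool_rot: [-0.256, 1.556, 0.256]
wrist_force: [0.1, 1.1, -1.2]
finger_gap: 0.0127
```

```bash
cat > pose.py <<'E'
from h import *
o=ctrl.get_obs();T=R.from_rotvec(o['tool_rot']).as_matrix()
p=o['eef_pos'];print('t',o['t'],'p',p.round(4),'yaw',round(np.degrees(np.arctan2(T[1,2],T[0,2])),2),'tilt',T[:2,0].round(4),'F',o['wrist_force'].round(2),'M',o['torque'].round(3),'gap',round(o['finger_gap'],4))
d=np.array([.539,.1485,0])-p; print('to neck: tool y %.2f mm z %.2f mm'%(1e3*T[:,1]@[d[0],d[1],0],1e3*T[:,2]@[d[0],d[1],0]))
E
python3 pose.py
python3 - <<'E'
from h import *
for n in['wrist','scene','side']:
    c=cam(n);np.save(f'x_{n}.npy',c,allow_pickle=True)
    im=c['img']
    if n!='wrist':
        u,v=proj(c,[.539,.1485,.18])[0].astype(int); im=cv2.resize(im[v-50:v+50,u-60:u+60],None,fx=5,fy=5,interpolation=2)
    cv2.imwrite(f'pics/x_{n}.png',cv2.convertScaleAbs(im,alpha=1.6,beta=20))
E
```

```text
t 9.425 p [0.5384 0.1482 0.2378] yaw 18.66 tilt [0.0001 0.0001] F [ 0.1   1.07 -1.16] M [-0.048 -0.054  0.004] gap 0.0127
to neck: tool y 0.04 mm z 0.68 mm
```

View pics/x_wrist.png

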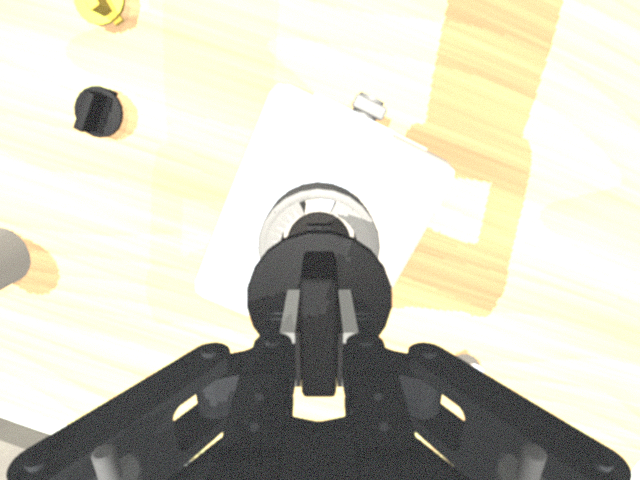

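View pics/x_scene.png

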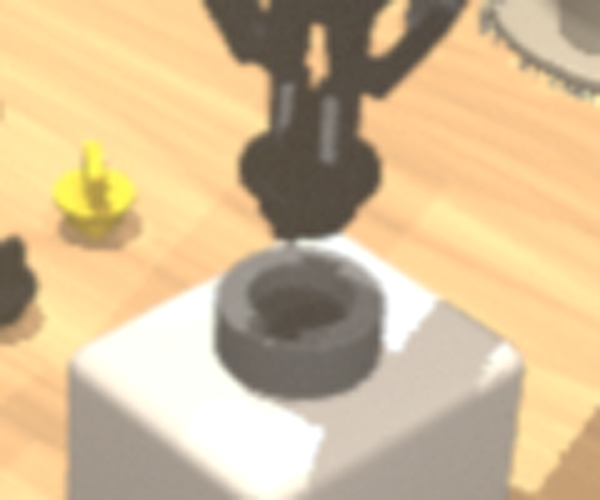

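View pics/x_side.png

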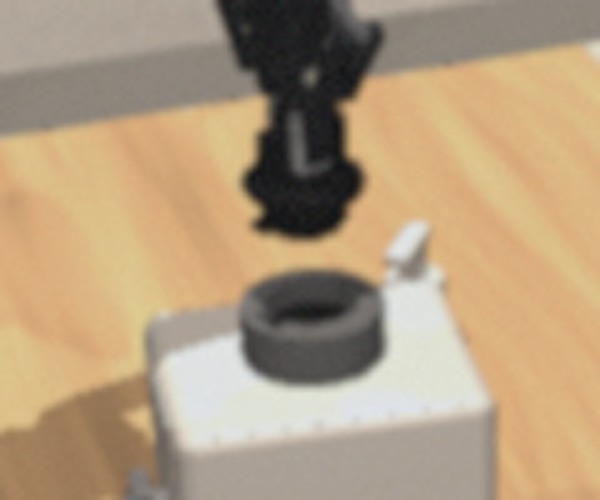

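Run:
```python
from h import *
for n in['scene','side']:
    c=np.load(f'x_{n}.npy',allow_pickle=True).item()
    u,v=proj(c,[.539,.1485,.18])[0].astype(int)
    t=np.linspace(0,2*np.pi,90)
    def circ(p,r): return np.c_[p[0]+r*np.cos(t),p[1]+r*np.sin(t),0*t+p[2]]
    im=cv2.convertScaleAbs(cv2.resize(c['img'][v-50:v+50,u-60:u+60],None,fx=5,fy=5,interpolation=2),alpha=1.6,beta=20)
    e=c['o']['eef_pos'];b=e[2]-.0376
    for p,r,col in [((.539,.1485,.152),.041,(0,0,255)),((e[0],e[1],b+.03),.034,(0,255,0)),((e[0],e[1],b+.0235),.034,(0,255,0)),((e[0],e[1],b),.020,(255,0,0))]:
        cv2.polylines(im,[((proj(c,circ(p,r))-[u-60,v-50]+.5)*5).astype(int)],True,col,1)
    cv2.imwrite(f'pics/y_{n}.png',im)
```

```text
(no output)
```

View pics/y_scene.png

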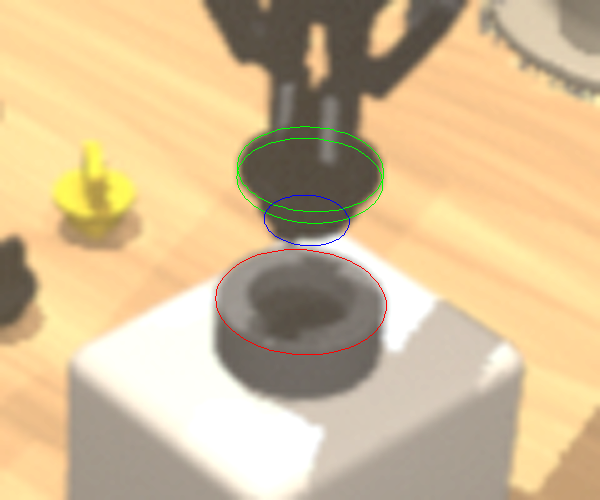

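View pics/y_side.png

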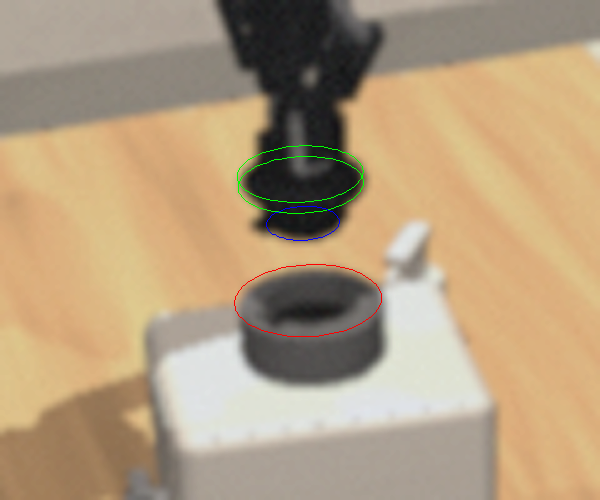

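```bash
cat > neckov.py <<'E'
from h import *
import sys
c=np.load(sys.argv[1],allow_pickle=True).item()
x,y,a,z=float(sys.argv[2]),float(sys.argv[3]),np.radians(float(sys.argv[4])),.152
t=np.linspace(0,2*np.pi,181);d=np.radians(20)
cu=[np.c_[x+.041*np.cos(t),y+.041*np.sin(t),0*t+z]]
pts=[]
for k in (0,np.pi):
    s=np.linspace(-d,d,20)+k+a; pts.append(np.c_[x+.034*np.cos(s),y+.034*np.sin(s),0*s+z])
    s=np.linspace(d,np.pi-d,60)+k+a; pts.append(np.c_[x+.026*np.cos(s),y+.026*np.sin(s),0*s+z])
P=np.vstack(pts); cu.append(np.vstack([P,P[:1]]))
x0,y0,S=240,165,4
im=cv2.convertScaleAbs(cv2.resize(c['img'][y0:y0+145,x0:x0+160],None,fx=S,fy=S,interpolation=2),alpha=1.2,beta=5)
for q in cu: cv2.polylines(im,[((proj(c,q)-[x0,y0]+.5)*S).astype(int)],False,(0,0,255),1)
cv2.imwrite(sys.argv[5],im)
E
python3 neckov.py x_wrist.npy .539 .1485 18.9 pics/no1.png
```

View pics/no1.png

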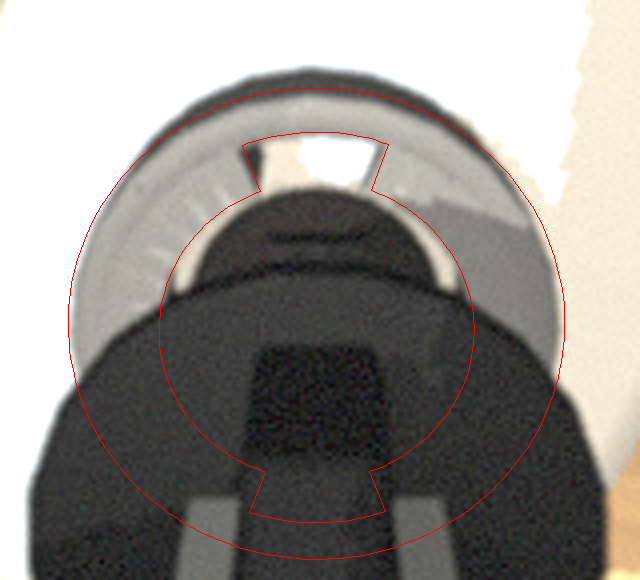

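Request:
step_arm --pt "1.0 0 0.07 -0.2 0 0 1" --pt "1.5 0 0 0 0 0 1" --pt "1.0 0 0 0 0 0 1" --pt "0.5 0 0 0 0 0 1" --pt "0.2 0 0 0 0 0 1" --pt "0.12 0 0 0 0 0 1" --pt "0.12 0 0 0 0 0 1" --pt "0.12 0 0 0 0 0 1" --pt "0.12 0 0 0 0 0 1" --pt "0.12 0 0 0 0 0 1" --pt "0.12 0 0 0 0 0 1" --pt "0 0 0 0 0 0 1"

```text
t: 11.08
eef_pos: [0.539, 0.1485, 0.1883]
tool_rot: [-0.261, 1.555, 0.261]
wrist_force: [0.6, -0.2, -1.3]
finger_gap: 0.0131
```

```bash
python3 pose.py
python3 - <<'E'
from h import *
c=cam('wrist');np.save('z1.npy',c,allow_pickle=True)
cv2.imwrite('pics/z1.png',cv2.convertScaleAbs(cv2.resize(c['img'][190:410,200:440],None,fx=3,fy=3),alpha=1.8,beta=20))
E
```

```text
t 11.075 p [0.539  0.1485 0.1883] yaw 19.07 tilt [-0.0002  0.    ] F [ 0.6  -0.18 -1.34] M [0.033 0.001 0.047] gap 0.0131
to neck: tool y -0.01 mm z -0.04 mm
```

View pics/z1.png

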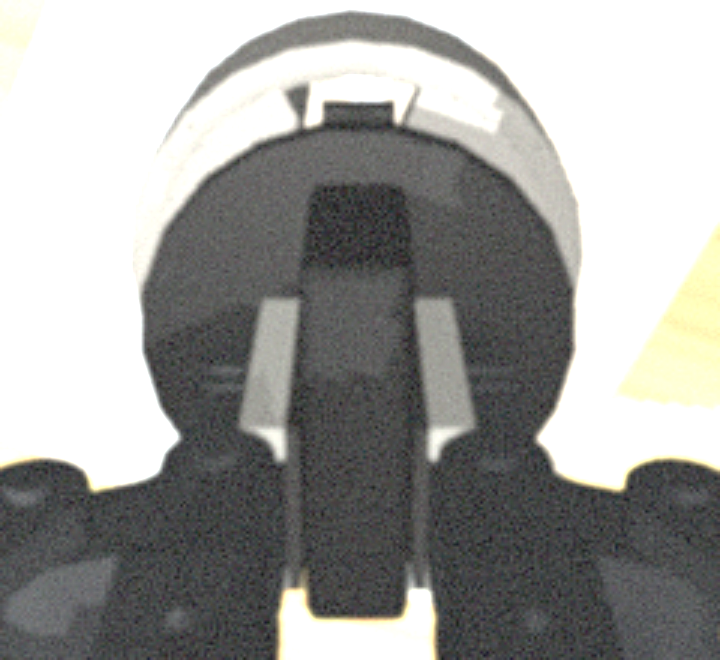

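Request:
step_arm --pt "0.12 0 0 0 0 0 1" --pt "0.12 0 0 0 0 0 1" --pt "0.12 0 0 0 0 0 1" --pt "0.12 0 0 0 0 0 1" --pt "0.1 0 0 0 0 0 1"

```text
t: 11.75
eef_pos: [0.5391, 0.1485, 0.1825]
tool_rot: [-0.261, 1.555, 0.261]
wrist_force: [0.1, -1.0, -1.0]
finger_gap: 0.013
```

```bash
python3 pose.py
```

```text
t 11.75 p [0.5391 0.1485 0.1825] yaw 19.07 tilt [-0.0001  0.0001] F [ 0.14 -0.99 -0.99] M [-0.032 -0.015 -0.038] gap 0.013
to neck: tool y -0.02 mm z -0.07 mm
```

Request:
step_arm --pt "0.12 0 0 0 0 0 1" --pt "0.12 0 0 0 0 0 1" --pt "0.12 0 0 0 0 0 1" --pt "0.12 0 0 0 0 0 1" --pt "0.08 0 0 0 0 0 1"

```text
t: 12.38
eef_pos: [0.5392, 0.1486, 0.1776]
tool_rot: [-0.261, 1.554, 0.261]
wrist_force: [-2.9, -0.4, 3.4]
finger_gap: 0.0127
```

```bash
python3 pose.py
```

```text
t 12.375 p [0.5392 0.1486 0.1776] yaw 19.07 tilt [0.0006 0.0002] F [-2.94 -0.42  3.38] M [-0.042  0.348 -0.001] gap 0.0127
to neck: tool y -0.03 mm z -0.17 mm
```

Request:
step_arm --pt "0.12 0 -0.02 0 0 0 1" --pt "0.12 0 -0.02 0 0 0 1" --pt "0.12 0 0 0 0 0 1" --pt "0.12 0 0 0 0 0 1"

```text
t: 12.88
eef_pos: [0.539, 0.1485, 0.1726]
tool_rot: [-0.261, 1.554, 0.261]
wrist_force: [1.0, 1.3, 4.7]
finger_gap: 0.0129
```

```bash
python3 pose.py
```

```text
t 12.875 p [0.539  0.1485 0.1726] yaw 19.07 tilt [0.0013 0.0004] F [1.03 1.27 4.71] M [ 0.098 -0.102 -0.003] gap 0.0129
to neck: tool y -0.03 mm z -0.04 mm
```

Request:
step_arm --pt "0.12 0 0 0 0 0 1" --pt "0.12 0 0 0 0 0 1" --pt "0.12 0 0 0 0 0 1" --pt "0.09 0 0 0 0 0 1" --pt "0 0 0 0 0 0 1"

```text
t: 13.5
eef_pos: [0.5391, 0.1485, 0.1682]
tool_rot: [-0.261, 1.554, 0.261]
wrist_force: [0.9, 1.8, 5.6]
finger_gap: 0.0128
```

```bash
python3 pose.py
```

```text
t 13.5 p [0.5391 0.1485 0.1682] yaw 19.07 tilt [0.0014 0.0005] F [0.94 1.83 5.61] M [ 0.141 -0.071 -0.007] gap 0.0128
to neck: tool y -0.01 mm z -0.07 mm
```

Request:
step_arm --pt "0 0 0 3 0 0 1" --pt "0 0 0 3 0 0 1" --pt "0 0 0 3 0 0 1" --pt "0 0 0 0 0 0 1"

```text
t: 14.0
eef_pos: [0.5391, 0.1483, 0.1683]
tool_rot: [-0.137, 1.565, 0.137]
wrist_force: [0.4, 0.1, 5.9]
finger_gap: 0.0129
```

```bash
python3 pose.py;python3 pose.py
```

```text
t 14.0 p [0.5391 0.1483 0.1683] yaw 10.03 tilt [0.0016 0.0001] F [0.39 0.06 5.86] M [-0.026 -0.094 -0.037] gap 0.0129
to neck: tool y 0.18 mm z -0.11 mm
t 14.0 p [0.5391 0.1483 0.1683] yaw 10.03 tilt [0.0016 0.0001] F [0.39 0.06 5.86] M [-0.026 -0.094 -0.037] gap 0.0129
to neck: tool y 0.18 mm z -0.11 mm
```

Request:
step_arm --pt "0 0 0 4 0 0 1" --pt "0 0 0 4 0 0 1" --pt "0 0 0 4 0 0 1" --pt "0 0 0 4 0 0 1" --pt "0 0 0 4 0 0 1" --pt "0 0 0 4 0 0 1" --pt "0 0 0 4 0 0 1" --pt "0 0 0 4 0 0 1" --pt "0 0 0 4 0 0 1" --pt "0 0 0 4 0 0 1" --pt "0 0 0 0 0 0 1"

```text
t: 15.38
eef_pos: [0.5391, 0.1482, 0.1682]
tool_rot: [0.41, 1.53, -0.41]
wrist_force: [0.6, -0.4, 6.5]
finger_gap: 0.013
```

```bash
python3 pose.py
```

```text
t 15.375 p [0.5391 0.1482 0.1682] yaw -30.0 tilt [ 0.0012 -0.0002] F [ 0.58 -0.44  6.48] M [-0.161 -0.009 -0.087] gap 0.013
to neck: tool y 0.24 mm z -0.24 mm
```

Now 49° from the slot; another 13–14°, in small steps while I watch the torque.

Request:
step_arm --pt "0 0 0 2.5 0 0 1" --pt "0 0 0 2.5 0 0 1" --pt "0 0 0 2.5 0 0 1" --pt "0 0 0 2.5 0 0 1" --pt "0 0 0 2 0 0 1" --pt "0 0 0 0 0 0 1"

```text
t: 16.12
eef_pos: [0.5391, 0.1481, 0.1682]
tool_rot: [0.573, 1.493, -0.573]
wrist_force: [0.8, -0.3, 6.1]
finger_gap: 0.0128
```

```bash
python3 pose.py
python3 - <<'E'
from h import *
c=cam('wrist');np.save('z2.npy',c,allow_pickle=True)
cv2.imwrite('pics/z2.png',cv2.convertScaleAbs(cv2.resize(c['img'][190:410,200:440],None,fx=3,fy=3),alpha=1.8,beta=20))
E
```

```text
t 16.125 p [0.5391 0.1481 0.1682] yaw -41.97 tilt [ 0.0012 -0.0003] F [ 0.8  -0.27  6.13] M [-0.153 -0.034 -0.028] gap 0.0128
to neck: tool y 0.21 mm z -0.29 mm
```

View pics/z2.png

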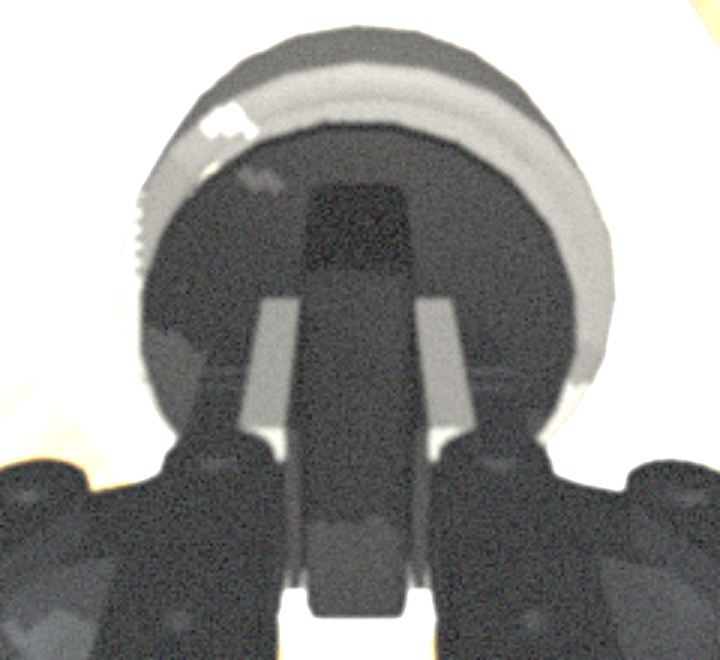

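Request:
step_arm --pt "0 0 0 1.5 0 0 1" --pt "0 0 0 1.5 0 0 1" --pt "0 0 0 0 0 0 1"

```text
t: 16.55
eef_pos: [0.5391, 0.1481, 0.1682]
tool_rot: [0.614, 1.481, -0.613]
wrist_force: [1.0, -1.1, 6.0]
finger_gap: 0.0128
```

```bash
python3 pose.py
```

```text
t 16.55 p [0.5391 0.1481 0.1682] yaw -44.97 tilt [ 0.0012 -0.0003] F [ 1.   -1.12  5.96] M [-0.225 -0.018  0.006] gap 0.0128
to neck: tool y 0.22 mm z -0.30 mm
```

Request:
step_arm --pt "-0.12 0 0 0 0 0 1" --pt "-0.12 0 0 0 0 0 1" --pt "-0.12 0 0 0 0 0 1" --pt "-0.1 0 0 0 0 0 1" --pt "0 0 0 0 0 0 1"

```text
t: 17.18
eef_pos: [0.539, 0.1482, 0.1725]
tool_rot: [0.613, 1.481, -0.613]
wrist_force: [1.6, -0.8, 5.4]
finger_gap: 0.013
```

```bash
python3 pose.py
```

```text
t 17.175 p [0.539  0.1482 0.1725] yaw -44.95 tilt [ 0.0009 -0.0003] F [ 1.59 -0.78  5.42] M [-0.194 -0.244  0.002] gap 0.013
to neck: tool y 0.23 mm z -0.25 mm
```

Request:
step_arm --pt "-0.05 0 0 0 0 0 1" --pt "-0.03 0 0 0 0 0 1" --pt "0 0 0 0 0 0 1"

```text
t: 17.55
eef_pos: [0.5389, 0.1482, 0.1726]
tool_rot: [0.613, 1.482, -0.613]
wrist_force: [5.4, -1.7, 0.2]
finger_gap: 0.0131
```

```bash
python3 pose.py
```

```text
t 17.55 p [0.5389 0.1482 0.1726] yaw -44.94 tilt [ 0.0002 -0.0003] F [ 5.4  -1.75  0.19] M [-0.29  -0.86   0.033] gap 0.0131
to neck: tool y 0.29 mm z -0.17 mm
```

Request:
step_arm --pt "0.06 0 0 0 0 0 1" --pt "0 0 0 0 0 0 0.7" --pt "0 0 0 0 0 0 0.3" --pt "0 0 0 0 0 0 -0.3" --pt "0 0 0 0 0 0 -1" --pt "0 0 0 0 0 0 -1" --pt "0 0 0 0 0 0 -1" --pt "0 0 0 0 0 0 -1" --pt "0 0 0 0 0 0 -1" --pt "-1 0 0 0 0 0 -1" --pt "-3 0 0 0 0 0 -1" --pt "-4 0 0 0 0 0 -1" --pt "-4 0 0 0 0 0 -1" --pt "0 0 0 0 0 0 -1" --pt "0 0 0 0 0 0 -1"

```text
t: 19.42
eef_pos: [0.5386, 0.1484, 0.2922]
tool_rot: [0.613, 1.483, -0.613]
wrist_force: [0.4, -0.3, 0.7]
finger_gap: 0.0852
```

```bash
python3 pose.py
python3 - <<'E'
from h import *
for n in['wrist','scene','side']:
    c=cam(n);np.save(f'f_{n}.npy',c,allow_pickle=True);im=c['img']
    t=np.linspace(0,2*np.pi,120)
    for r,z,k in((.041,.152,(0,0,255)),(.034,.165,(0,255,0))):
        pass
    S=4 if n=='wrist' else 6
    u,v=proj(c,[.539,.1485,.16])[0].astype(int); w,h=(90,70) if n=='wrist' else (60,45)
    im=cv2.convertScaleAbs(cv2.resize(im[v-h:v+h,u-w:u+w],None,fx=S,fy=S,interpolation=2),alpha=1.5,beta=15)
    for r,z,k in((.041,.152,(0,0,255)),(.034,.165,(0,255,0))):
        P=np.c_[.539+r*np.cos(t),.1485+r*np.sin(t),0*t+z]
        cv2.polylines(im,[((proj(c,P)-[u-w,v-h]+.5)*S).astype(int)],True,k,1)
    cv2.imwrite(f'pics/f_{n}.png',im)
E
```

```text
t 19.425 p [0.5386 0.1484 0.2922] yaw -44.93 tilt [-0.0005 -0.    ] F [ 0.39 -0.33  0.67] M [-0.009  0.02   0.022] gap 0.0852
to neck: tool y 0.40 mm z 0.20 mm
```

View pics/f_wrist.png

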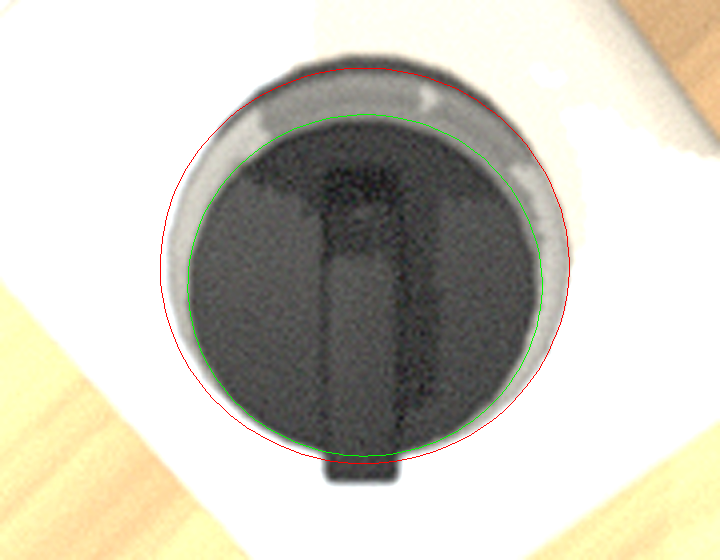

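View pics/f_scene.png

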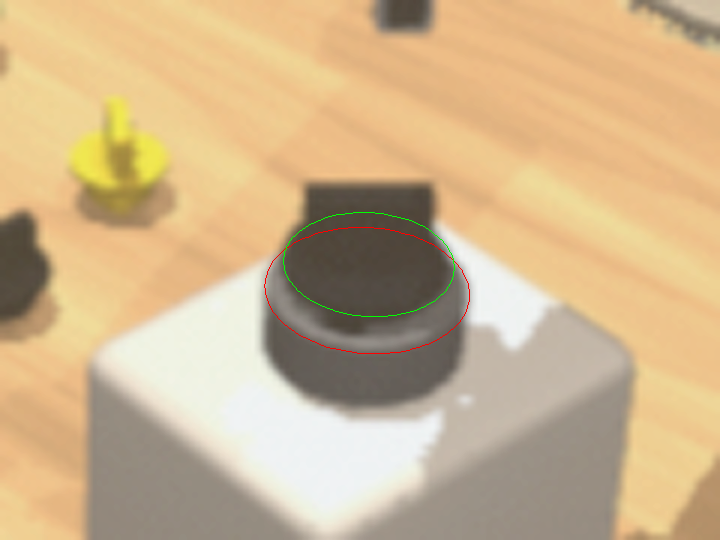

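View pics/f_side.png

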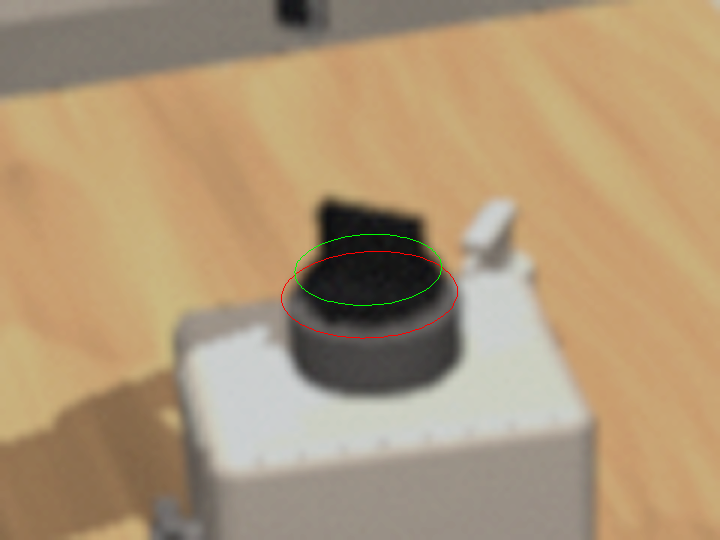

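```bash
python3 -c "
from h import *
print(ctrl.hand_in())"
```

```text
the job is handed in; nothing more can be done
None
```

I closed the canister with the large black cap and handed the job in at about 19.5 s of the 72 s. No verdict is reported.

**What I did:**
- I gripped the cap by its bar with 60 N, lifted it about 20 cm and turned it to the slot line, measured at about 19° from world x. The wrist picture showed the lug centred in the slot.
- I lowered it at 10 mm/s, pushed it about 22 mm below the rim by the measured tool height, and turned it about 64° clockwise.
- I eased it up until the notch roof held it at about 17 mm, then let go and raised the tool 12 cm.

**Last checks:**
- **Locked:** when I raised the tool command by a further 0.8 mm, the tool moved only 0.1 mm and the upward force fell from 5.4 to 0.2 N. That fits the lugs sitting in the notches.
- **In place:** after release, the pictures show the cap upright and centred in the neck, and the gripper clear of it. The wrist force never read above about 7 N.

**Not settled:**
- The seal joint cannot be read, so its 5 mm compression is inferred from height.
- I stopped inside the 56–68° notch range, and no clear torque rise at the stop was felt.
- The wrist camera showed the cap 2–4% smaller than the description.
- The side camera placed the rim about 3 mm off from the wrist and scene cameras, so I went by those two.
- I never reached near the bottle, funnel or pump head, but did not measure their positions again at the end.

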